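# Square up an engraved wood block and its scale bar on the imaging stage

## Task

Set the engraved wood block up for its picture: push it along the stage board until its far long side is flush against the fence and its left end (seen from the robot) is against the stop that is clamped to the fence, and push the scale bar up flush against the block's near long side, not jutting past the block's ends. Do it all by pushing with the fingers: never lift or tip the block or the bar, and leave the dish, the wooden rest, the jar and the spatula where they are.

Things in the scene. Friction and masses are not known exactly. Their poses are not given: they have to be found in the camera images.
- board: Imaging stage: fixed grey board 330 (its x) x 540 (its y) x 12 mm thick on the table, turned up to 0.2 rad. Origin: centre of its underside; top at z = 12 mm. A fixed aluminium fence, 25 mm thick and 28 mm high above the top, runs along its y over the full width; the fence's flat face looks to -x (the robot) at board x = +125 mm.
- stop: Stop: aluminium clamp with a black thumb screw, fixed on the left part of the fence; does not move. Its arm, 85 mm long, 14 mm thick, top 23.5 mm above the board's top, sticks out from the fence to the robot. Origin: at table height below the corner of fence face (x = 0) and stop face (y = 0, looks to -y); axes as the board's. The screw tops out 56 mm above the board's top.
- block: Engraved wood block: loose, 84 (its x) x 130 (its y) x 23 mm high, brown wood, dark inked top with a ship, 0.17 to 0.34 kg; slides at 1 to 7 N. Lies on the board, clear of the fence, right of the stop, turned up to 0.25 rad from the board. Origin: centre of its underside. Seated (+x side on the fence, +y end on the stop), it is at x = -42, y = -65 mm in the stop's frame.
- scale_bar: Scale bar: loose black bar 24 (its x) x 70 (its y) x 22 mm high, grey and black-and-white patches on top, 0.06 to 0.13 kg; slides at under 3 N. Lies on the board between the robot and the block's seated place, turned up to 0.25 rad from the board. Origin: centre of its underside. Flush with the block, its centre is 54 mm from the block's centre towards the block's -x.
- dish: Bystander: a loose white open dish, diameter 56 mm, 14 mm high, on the board's near right part. Origin at the centre of its underside.
- wood_rest: Bystander: a small loose stepped rest of pale wood, 30 x 26 x 28 mm high, on the board's left part. Origin at the centre of its underside.
- jar: Bystander: a loose amber glass jar with a white lid, diameter 56 mm, 65 mm high, on the table to the right of the board. Origin at the centre of its underside.
- spatula: Bystander: a loose slim spatula, 190 mm long, dark handle and steel blade, 14 mm wide, at most 8 mm high, lying on the table to the left of the board. Origin near its middle.
Mind the look-alikes: they are no part of the job. Of the things like the block, leave any that is turquoise; of the rest the smaller one is meant.

How it is judged:
At the end, for the whole second after the job is handed in: Block flat on the board, within 2.5 mm of the fence and of the stop, square within 0.03 rad; scale bar flat, within 2.5 mm of the block's near long side, parallel within 0.05 rad, jutting at most 3 mm past the block's ends; both at rest and let go (x of block in the frame of stop between -0.0445 and -0.039 m and y of block in the frame of stop between -0.0675 and -0.062 m and angle between the x axis of block and the x axis of board, either way round below 0.03 rad and x of scale_bar in the frame of block between -0.0565 and -0.051 m and y of scale_bar in the frame of block between -0.033 and 0.033 m and angle between the x axis of scale_bar and the x axis of block, either way round below 0.05 rad and height (world z) of each of block, scale_bar below 0.0145 m and angle between block's own z axis and vertical below 0.04 rad and angle between scale_bar's own z axis and vertical below 0.06 rad and linear speed of each of block, scale_bar below 0.01 m/s); the robot touches nothing.
It fails at once if the block is lifted off the board (5 mm) or tipped (height (world z) of block above 0.017 m or angle between block's own z axis and vertical above 0.12 rad).
It fails at once if the scale bar is lifted off the board (5 mm) or tipped (height (world z) of scale_bar above 0.017 m or angle between scale_bar's own z axis and vertical above 0.25 rad).
It fails at once if a bystander is moved by more than 10 mm (distance of any of dish, wood_rest, jar, spatula from where it was at the start of the episode above 0.01 m).
It also fails if it takes over 58 s, if anything falls off the work surface, if the arm or the gripper's body presses on something with over 40 N, if the wrist force passes 120 N, or if a joint passes its speed limit or range.

## Robot

A 7-joint arm with a two-finger parallel gripper is mounted at the origin on the work surface. World frame = base frame: x ahead of the robot, y to its left, z up, the work surface at z = 0. Lengths are in m, angles in rad, forces in N, time in s.
With the tool pointing down it reaches from about 0.4 to 0.85 m from the base axis. Payload 10.4 kg.
Tool frame: the origin (TCP) lies on the centre line of the jaws, within the pads' length; the fingertips stand r.tip_extent ahead of it and the grasp point (between the pads) lies 3 mm ahead of it (r.tip_extent is the distance from the TCP to the fingertips, in m); z points along the fingers, y is the direction in which the jaws open and shut (so a half turn about z gives the same grasp; the last joint's range is limited). The gripper opens to 87 mm and grips with 3 to 60 N. Pads are 19 mm wide; open, the fingers measure 117 mm over their backs; the gripper's body (75 mm by 190 mm) begins 51 mm behind the grasp point.
Start: joints at [-1.199, 0.332, -0.065, 1.46, 0.022, 1.35, -0.088], TCP at [0.24, 0.577, 0.245] pointing down, gripper open.
Joint ranges: [-2.6, 2.6], [-0.5, 2.12], [-1.47, 1.34], [0.16, 2.42], [-1.27, 4.41], [0.06, 2.06], [-2.6, 2.6]. Speed limits (rad/s): [2.22, 2.22, 2.79, 2.79, 3.14, 3.14, 3.14].

## Interface

Orientations are given as a unit quaternion [x, y, z, w].
In Python, from bench import r gives the robot as it stands. The module is installed in compiled form; this text tells all that it offers.
- The arm moves only by the shell command python3 -m jog 'ROWS' [FORCE]. ROWS is JSON, a list of rows, each a list of 5 numbers: the shift along the tool's x, y, z in cm, then the turn about the tool's z in rad, then the closure, from 0 (fully open) to 1 (shut). A call has exactly 10 rows; each row shifts and turns the pose as measured when the row begins, along the tool's axes as they then stand; what a row does not reach is not made up. A row lasts 1/10 s, in which the tool goes at most 50 mm and 8.59 degrees, less where a joint would pass 70% of its speed; a pose out of reach is approached as far as the arm can. A call with a gripper value outside its range is refused whole. The fingers move at their own pace and stop on an object; FORCE is the grip in N (left out, the last holds). Time passes only in rows, so rows that do not move let the fingers close, or fill a call up. It gives the time, the measured TCP pose, the force and the opening at its end, in the units of the state.
- r.read_state(): the state, without advancing time (a new reading comes with each control period).
- r.camera(name): name is "scene" or "top" or "wrist"; returns a dict with "pixels" (420x560x3 uint8, red, green, blue), "fx", "fy", "cx", "cy" (pixels), "k1" (the pictures are not rectified: a ray, as slopes to the right and down, at radius r is drawn at 1 + k1 r^2 times it, then the intrinsics apply), "camera_from_world" (4x4, takes a point from world to camera coordinates). Camera axes: x right, y up, looking along -z (the intrinsics and any distortion apply to the point x, -y, -z); pixel columns grow to the right and rows downward; lengths in m; the calibration is good to about 2 mm. A picture is of the moment at which its call begins. There is no depth.
- r.close_job(): hands the job in, once; it reports no verdict.
The state is a dict: "time": time; "joint_positions": joint angles; "joint_vel": joint speeds; "joint_torque": joint torques, N m; "ee_pos": TCP position; "eef_rot": TCP orientation; "ft_force": force on the tool from outside, world axes, zero at the start; "torque": the same for the moment, N m; "width": finger opening in m.
Only numpy, scipy, OpenCV 4.12 (cv2) and the standard library are available. Lean on these libraries where they do the work, as an engineer would, in place of code of your own. Each camera call takes 0.05 s, during which the arm holds its last target. There are 200 camera calls.

## Working session

There is one attempt and no reset: what is moved stays moved. The work goes in short steps, Python scripts to look and compute and a shell command to move; the robot and the scene stay as the last step left them, time stands still between calls to the robot, and variables do not carry over. Pictures are saved under pics/ and viewed, about 8 in all and at most 12, crops included, and the job is handed in when it is done.

```bash
mkdir -p pics; cat > h.py <<'E'
import numpy as np, cv2
from bench import r
def snap(n,fn):
    c=r.camera(n); cv2.imwrite(fn,c["pixels"][:,:,::-1]); np.save(fn[:-4]+'.npy',{k:v for k,v in c.items()},allow_pickle=True); return c
def load(fn): return np.load(fn[:-4]+'.npy',allow_pickle=True).item()
def w(c,u,v,z):
    p=np.array([(u-c["cx"])/c["fx"],(v-c["cy"])/c["fy"]]);q=p.copy()
    for _ in range(20): q=p/(1+c["k1"]*(q@q))
    T=np.linalg.inv(c["camera_from_world"]); d=T[:3,:3]@[q[0],-q[1],-1]; o=T[:3,3]
    return o+d*(z-o[2])/d[2]
def px(c,P):
    a=c["camera_from_world"]@np.append(P,1); x,y=a[0]/-a[2],-a[1]/-a[2]; s=1+c["k1"]*(x*x+y*y)
    return np.array([c["fx"]*x*s+c["cx"],c["fy"]*y*s+c["cy"]])
E
python3 - <<'E'
from h import *
a=snap("top","pics/top0.png");b=snap("scene","pics/scene0.png")
s=r.read_state();print(s,r.tip_extent)
for c in(a,b):print(np.linalg.inv(c["camera_from_world"]).round(3),c["fx"],c["k1"])
E
```

```text
{'time': 0.1, 'joint_positions': array([-1.19857416,  0.33282591, -0.06470995,  1.46084843,  0.02160784,
        1.34991267, -0.08851443]), 'joint_vel': array([-0.00102575, -0.00189099,  0.00040471, -0.00296034, -0.00064903,
        0.0015432 , -0.00050821]), 'joint_torque': array([ 1.19539789e-03, -6.24543357e+01,  2.46018445e-02, -3.90722644e+01,
       -6.13440271e-02,  3.65896057e-02,  9.61991191e-05]), 'ee_pos': array([0.2402786 , 0.57662056, 0.243827  ]), 'eef_rot': array([ 1.96123601e-01,  9.80578968e-01, -6.42091880e-04, -9.63097353e-05]), 'ft_force': array([ 0.07418514, -0.06791171,  0.13031289]), 'torque': array([ 0.04820588,  0.04174899, -0.02830076]), 'width': 0.08685225907258289} 0.022
[[-3.000e-03  9.890e-01 -1.480e-01  3.120e-01]
 [-1.000e+00 -3.000e-03 -0.000e+00 -3.000e-03]
 [-1.000e-03  1.480e-01  9.890e-01  1.179e+00]
 [ 0.000e+00  0.000e+00  0.000e+00  1.000e+00]] 466.49077326236454 0.034563985503040476
[[-0.613 -0.645  0.456  1.186]
 [ 0.79  -0.496  0.361  0.589]
 [-0.007  0.581  0.814  1.363]
 [ 0.     0.     0.     1.   ]] 490.49881600270544 -0.042795143804437684
```

View pics/top0.png

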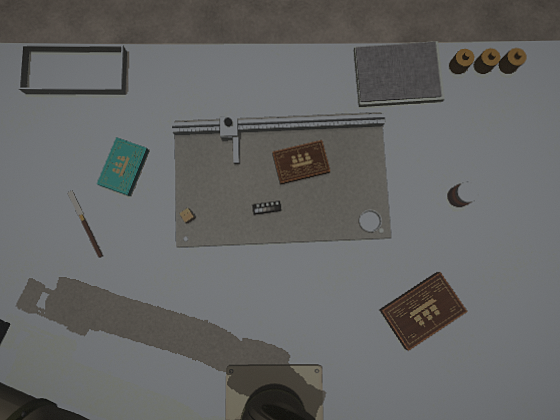

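View pics/scene0.png

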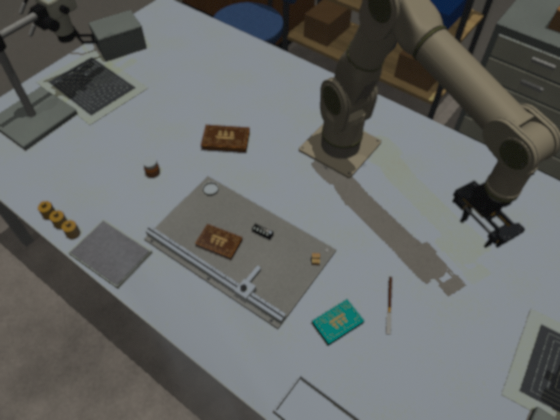

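Candidates in the top view are a turquoise block (123,166), a small brown block on the board (301,161), and a larger brown block on the table (423,310). The small brown one on the board fits: it isn't turquoise and is the smaller of the two browns. I'll confirm this in an enlarged crop.

```bash
python3 - <<'E'
import cv2
i=cv2.imread('pics/top0.png')[105:255,165:400]
i=cv2.convertScaleAbs(i,alpha=1.5)
cv2.imwrite('pics/c0.png',cv2.resize(i,None,fx=3.4,fy=3.4,interpolation=cv2.INTER_CUBIC))
E
```

```text
(no output)
```

View pics/c0.png

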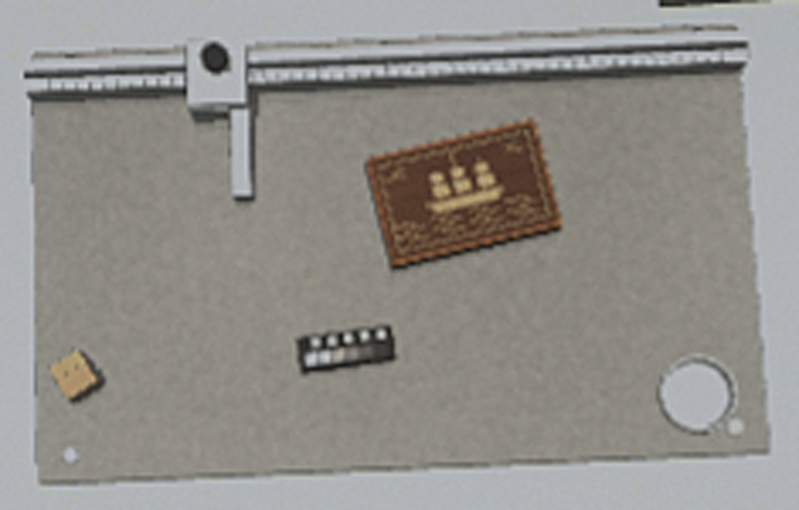

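```bash
python3 - <<'E'
from h import *
c=load('pics/top0.png')
def W(u,v,z): return w(c,165+(u+.5)/3.4-.5,105+(v+.5)/3.4-.5,z)[:2]
def show(n,pts,z):
    P=np.array([W(*p,z) for p in pts]);print(n,P.round(4).tolist());return P
B=show('block',[(366,158),(535,120),(561,226),(394,267)],.035)
print(B.mean(0),[np.linalg.norm(B[i]-B[i-1]).round(4) for i in range(4)])
S=show('bar',[(298,339),(391,326),(395,358),(304,372)],.034)
print(S.mean(0),[np.linalg.norm(S[i]-S[i-1]).round(4) for i in range(4)])
N=show('near edge',[(40,482),(769,453)],.012)
F=show('fence bottom',[(30,98),(748,72)],.012)
F2=show('fence top',[(30,93),(748,67)],.040)
A=show('stoparm right',[(250,112),(253,197)],.0355)
A=show('stoparm left',[(230,112),(233,197)],.0355)
D=show('dish,rest',[(697,395),(76,375)],.02)
for n,p in(('block f',B[0]-B[1]),('block n',B[3]-B[2]),('bar f',S[0]-S[1]),('bar n',S[3]-S[2]),('near',N[0]-N[1]),('fb',F[0]-F[1]),('ft',F2[0]-F2[1]),('arm',A[0]-A[1])):print(n,np.arctan2(-p[0],p[1]).round(3))
E
```

```text
block [[0.6392, 0.001], [0.6679, -0.1251], [0.5869, -0.1428], [0.5564, -0.0194]]
[ 0.612608   -0.07155475] [np.float64(0.0852), np.float64(0.1293), np.float64(0.0829), np.float64(0.1272)]
bar [[0.5031, 0.0511], [0.5126, -0.017], [0.4888, -0.0198], [0.4787, 0.0467]]
[0.49580897 0.01527469] [np.float64(0.0248), np.float64(0.0687), np.float64(0.0239), np.float64(0.0672)]
near edge [[0.4009, 0.2412], [0.4206, -0.2949]]
fence bottom [[0.6934, 0.2568], [0.712, -0.2904]]
fence top [[0.6881, 0.2506], [0.7063, -0.2836]]
stoparm right [[0.6746, 0.0875], [0.6095, 0.0848]]
stoparm left [[0.6747, 0.1024], [0.6096, 0.0996]]
dish,rest [[0.4627, -0.2419], [0.4791, 0.2153]]
block f 0.224
block n 0.242
bar f 0.138
bar n 0.151
near 0.037
fb 0.034
ft 0.034
arm -1.527
```

The crop confirms it: small brown ship block, centre about (464,193) in the crop. Its edges measure about 84 x 128 mm, matching the description. The bar measures about 24 x 68 mm and the board yaw is about 0.036. Now I'll turn the tool to the board's yaw and go over the near side of the block.

```bash
cat >> h.py <<'E'
from scipy.spatial.transform import Rotation as Ro
def to(x,y,z,yaw=None):
    s=r.read_state();R=Ro.from_quat(s["eef_rot"]).as_matrix();d=R.T@(np.array([x,y,z])-s["ee_pos"])
    cy=np.arctan2(-R[0,1],R[1,1])
    print("t",round(s["time"],1),"pos",s["ee_pos"].round(4),"yaw",cy.round(4),"F",s["ft_force"].round(1),"w",round(s["width"],3),"| cm",(100*d).round(2), "turn", None if yaw is None else round(cy-yaw,3))
E
python3 -m jog '[[0,0,0,-0.144,0],[0,0,0,-0.144,0],[0,0,0,-0.144,0],[-1.8,-4.6,0,0,0],[-1.8,-4.6,0,0,0],[-1.8,-4.6,0,0,0],[-1.8,-4.6,0,0,0],[-1.8,-4.6,0,0,0],[-1.8,-4.6,0,0,0],[-1.8,-4.6,0,0,0]]'
python3 -c "
from h import *
to(.54,-.075,.12,.036)"
```

```text
time: 1.1
ee_pos: [0.3809, 0.2598, 0.2387]
eef_rot: [-0.034, 0.999, -0.003, -0.004]
ft_force: [1.3, -0.5, 0.2]
width: 0.087
t 1.1 pos [0.3809 0.2598 0.2387] yaw 0.0672 F [ 1.3 -0.5  0.2] w 0.087 | cm [-13.72 -34.4   11.97] turn 0.031
```

```bash
python3 -m jog '[[-1.9,-4.6,1,0.03,0],[-1.9,-4.6,1,0,0],[-1.9,-4.6,1.2,0,0],[-1.9,-4.6,1.2,0,0],[-1.9,-4.6,1.5,0,0],[-1.9,-4.6,1.5,0,0],[-1.9,-4.6,1.5,0,0],[-0.5,-2,1.5,0,0],[0,0,0,0,0],[0,0,0,0,0]]'
python3 -c "
from h import *
to(.535,-.075,.12,.036)
snap('wrist','pics/w1.png')"
```

```text
time: 2.1
ee_pos: [0.5255, -0.0776, 0.1375]
eef_rot: [-0.013, 1.0, -0.004, -0.003]
ft_force: [-0.8, -0.2, -0.1]
width: 0.0872
t 2.1 pos [ 0.5255 -0.0776  0.1375] yaw 0.0267 F [-0.8 -0.2 -0.1] w 0.087 | cm [-0.97  0.24  1.74] turn -0.009
```

View pics/w1.png

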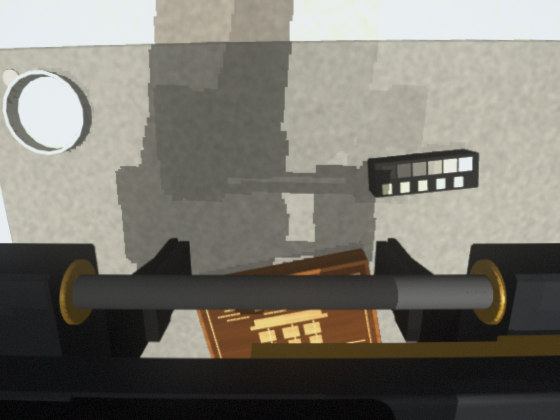

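The wrist view shows the block under the jaws, near side at about (285,265), and the bar to the right at (425,172), both clear of the fingers. Next, descend just short of the block's near side.

```bash
python3 -m jog '[[-1.1,-0.5,1.5,-0.009,0],[0,0,1.5,0,0],[0,0,1.5,0,0],[0,0,1.5,0,0],[0,0,1.5,0,0],[0,0,1.4,0,0],[0,0,0.6,0,0],[0,0,0,0,0],[0,0,0,0,0],[0,0,0,0,0]]'
python3 -c "
from h import *
to(.612,-.08,.042,.036)"
```

```text
time: 3.15
ee_pos: [0.5358, -0.071, 0.0409]
eef_rot: [-0.024, 1.0, -0.001, -0.001]
ft_force: [-0.5, -0.3, 0.8]
width: 0.0868
t 3.1 pos [ 0.5358 -0.071   0.0409] yaw 0.0486 F [-0.5 -0.3  0.8] w 0.087 | cm [-7.56 -1.27 -0.13] turn 0.013
```

```bash
python3 -m jog '[[0,-1,0,0.013,0],[-0.6,0,0,0,0],[-0.7,0,0,0,0],[-0.7,0,0,0,0],[-0.7,0,0,0,0],[-0.7,0,0,0,0],[-0.7,0,0,0,0],[-0.7,0,0,0,0],[0,0,0,0,0],[0,0,0,0,0]]'
python3 -c "
from h import *
to(.600,-.08,.042,.036)"
```

```text
time: 4.15
ee_pos: [0.5898, -0.0801, 0.0419]
eef_rot: [-0.017, 1.0, -0.001, -0.001]
ft_force: [-0.6, -0.2, 1.3]
width: 0.087
t 4.2 pos [ 0.5898 -0.0801  0.0419] yaw 0.0345 F [-0.6 -0.2  1.3] w 0.087 | cm [-1.02 -0.02 -0.01] turn -0.001
```

```bash
python3 -m jog '[[-0.4,0,0,0,0],[-0.4,0,0,0,0],[-0.4,0,0,0,0],[-0.3,0,0,0,0],[-0.3,0,0,0,0],[0,0,0,0,0],[0,0,0,0,0],[0,0,0,0,0],[0,0,0,0,0],[0,0,0,0,0]]'
python3 -c "
from h import *
to(.600,-.08,.042,.036)
snap('top','pics/top1.png')
i=cv2.imread('pics/top1.png')[105:255,165:400]
i=cv2.convertScaleAbs(i,alpha=1.5)
cv2.imwrite('pics/c1.png',cv2.resize(i,None,fx=3.4,fy=3.4,interpolation=cv2.INTER_CUBIC))"
```

```text
time: 5.15
ee_pos: [0.6078, -0.0799, 0.0417]
eef_rot: [-0.017, 1.0, -0.001, -0.002]
ft_force: [-2.0, -0.2, 1.8]
width: 0.0874
t 5.2 pos [ 0.6078 -0.0799  0.0417] yaw 0.0341 F [-2.  -0.2  1.8] w 0.087 | cm [ 0.78  0.02 -0.02] turn -0.002
```

View pics/c1.png

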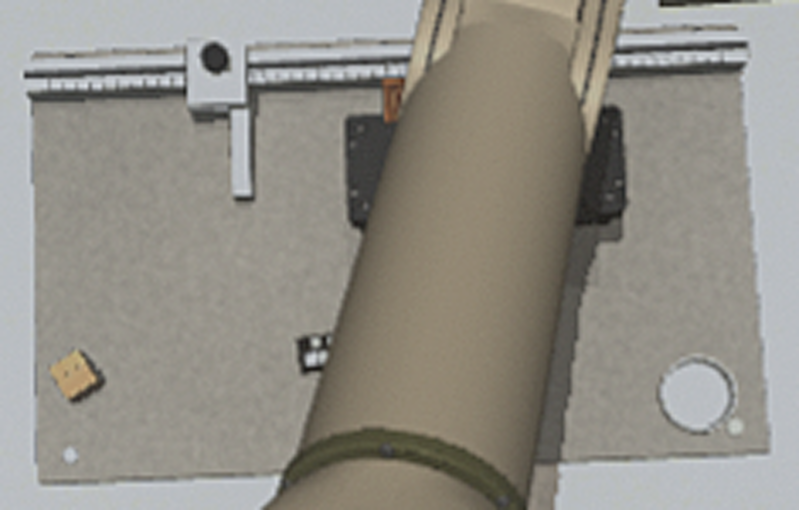

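The picture shows the block's far-left corner at about (383,80) in the crop, up at the fence. One more small push to feel the fence.

```bash
python3 -m jog '[[-0.4,0,0,0,0],[-0.4,0,0,0,0],[-0.4,0,0,0,0],[-0.4,0,0,0,0],[0,0,0,0,0],[0,0,0,0,0],[0,0,0,0,0],[0,0,0,0,0],[0,0,0,0,0],[0,0,0,0,0]]'
python3 -c "
from h import *
to(.600,-.08,.042,.036)
c=load('pics/top1.png');print(w(c,165+383.5/3.4-.5,105+80/3.4-.5,.035))"
```

```text
time: 6.2
ee_pos: [0.6081, -0.0802, 0.0402]
eef_rot: [-0.017, 1.0, 0.002, -0.02]
ft_force: [-2.8, -0.5, 2.0]
width: 0.0869
t 6.2 pos [ 0.6081 -0.0802  0.0402] yaw 0.0334 F [-2.8 -0.5  2. ] w 0.087 | cm [ 0.82  0.05 -0.15] turn -0.003
[ 0.69966713 -0.01186077  0.035     ]
```

```bash
python3 -m jog '[[1,0,0,0,0],[1,0,0,0,0],[0,0,-2,0,0.5],[0,-2,-2,0,1],[-1,-3,0,0,1],[-2.5,-3,0,0,1],[-2.5,-2,0,0,1],[-1.5,0,0,0,1],[0,0,0,0,1],[0,0,0,0,1]]'
python3 -c "
from h import *
to(.666,-.178,.042,.036)
snap('wrist','pics/w2.png')"
```

```text
time: 7.2
ee_pos: [0.6658, -0.181, 0.0804]
eef_rot: [-0.017, 1.0, 0.002, -0.017]
ft_force: [0.2, -0.2, -0.5]
width: 0.0308
t 7.2 pos [ 0.6658 -0.181   0.0804] yaw 0.0339 F [ 0.2 -0.2 -0.5] w 0.031 | cm [-0.16  0.28  3.83] turn -0.002
```

View pics/w2.png

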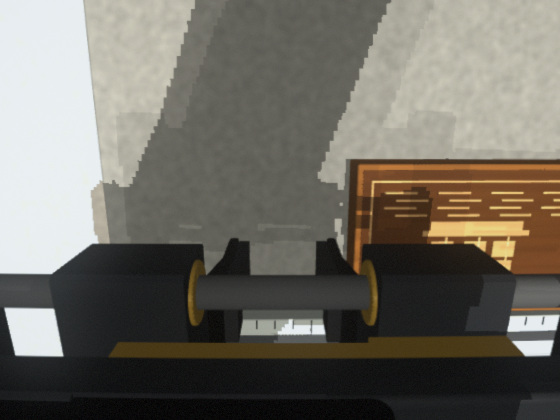

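The wrist view shows the block's right end at column 350, parallel to the tool. The fingers are clear of it and still closing. Next: descend and push left.

```bash
python3 -m jog '[[0,0,0,0,1],[0,0,1,0,1],[0,0,1.4,0,1],[0,0,1.4,0,1],[0,0,0,0,1],[0,0.8,0,0,1],[0,0.8,0,0,1],[0,0.8,0,0,1],[0,0.8,0,0,1],[0,0.8,0,0,1]]'
python3 -c "
from h import *
to(.666,-.06,.042,.036)"
```

```text
time: 8.25
ee_pos: [0.6605, -0.136, 0.0393]
eef_rot: [-0.017, 1.0, 0.003, -0.017]
ft_force: [-0.4, -1.4, -0.9]
width: 0.0004
t 8.2 pos [ 0.6605 -0.136   0.0393] yaw 0.0348 F [-0.4 -1.4 -0.9] w 0.0 | cm [-0.81  7.57 -0.25] turn -0.001
```

```bash
python3 -m jog '[[-0.2,0.7,-0.1,0,1],[-0.1,0.7,0,0,1],[-0.1,0.7,0,0,1],[-0.1,0.7,0,0,1],[-0.05,0.7,0,0,1],[-0.05,0.7,0,0,1],[-0.05,0.7,0,0,1],[-0.05,0.7,0,0,1],[0,0.6,0,0,1],[0,0,0,0,1]]'
python3 -c "
from h import *
to(.664,-.057,.042,.036)"
```

```text
time: 9.25
ee_pos: [0.6649, -0.0682, 0.0407]
eef_rot: [-0.018, 1.0, 0.002, -0.018]
ft_force: [0.2, 0.1, 0.3]
width: 0.0006
t 9.2 pos [ 0.6649 -0.0682  0.0407] yaw 0.0352 F [0.2 0.1 0.3] w 0.001 | cm [ 0.06  1.12 -0.12] turn -0.001
```

```bash
python3 -m jog '[[0,0.4,0,0,1],[0,0.4,0,0,1],[0,0.4,0,0,1],[0,0.4,0,0,1],[0,0.4,0,0,1],[0,0.4,0,0,1],[0,0,0,0,1],[0,0,0,0,1],[0,0,0,0,1],[0,0,0,0,1]]'
python3 -c "
from h import *
to(.664,-.057,.042,.036)
snap('top','pics/top2.png')
i=cv2.imread('pics/top2.png')[105:255,165:400]
i=cv2.convertScaleAbs(i,alpha=1.5)
cv2.imwrite('pics/c2.png',cv2.resize(i,None,fx=3.4,fy=3.4,interpolation=cv2.INTER_CUBIC))"
```

```text
time: 10.25
ee_pos: [0.6646, -0.0505, 0.0414]
eef_rot: [-0.015, 1.0, -0.003, -0.017]
ft_force: [-0.7, -3.7, -0.8]
width: 0.0005
t 10.2 pos [ 0.6646 -0.0505  0.0414] yaw 0.0298 F [-0.7 -3.7 -0.8] w 0.001 | cm [ 0.08 -0.65 -0.05] turn -0.006
```

View pics/c2.png

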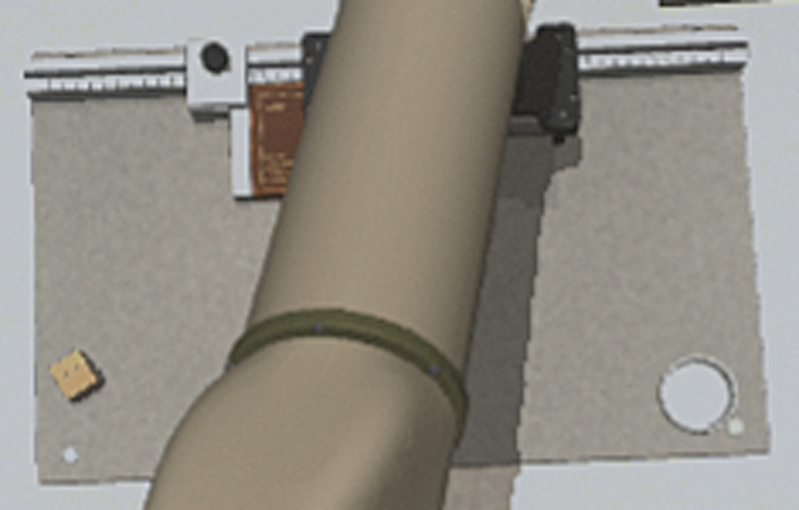

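The crop shows the block's left end against the stop arm (column 252) and its far side at the fence, and the force rose to 3.7 N. Next: back off, lift, and go behind the bar.

```bash
python3 -m jog '[[0,-1,0,0,1],[0,-1,-0.5,0,1],[0,0,-2,0,0.9],[0,0,-2.5,0,0.65],[4,1.5,0,0,0.65],[4.2,2,0,0,0.65],[4.2,2,0,0,0.65],[4.2,2,0,0,0.65],[3,1,0,0,0.65],[0,0,0,0,0.65]]'
python3 -c "
from h import *
to(.453,.013,.042,.036)"
```

```text
time: 11.3
ee_pos: [0.4645, 0.0069, 0.1019]
eef_rot: [-0.014, 1.0, -0.0, -0.014]
ft_force: [-0.3, 0.5, -0.4]
width: 0.0301
t 11.3 pos [0.4645 0.0069 0.1019] yaw 0.0279 F [-0.3  0.5 -0.4] w 0.03 | cm [0.97 0.64 6.02] turn -0.008
```

```bash
python3 -m jog '[[0.9,0.6,0,-0.01,0.65],[0.1,0,0,0,0.65],[0,0,0,0,0.65],[0,0,0,0,0.65],[0,0,0,0,0.65],[0,0,0,0,0.65],[0,0,0,0,0.65],[0,0,0,0,0.65],[0,0,0,0,0.65],[0,0,0,0,0.65]]'
python3 -c "
from h import *
to(.453,.013,.042,.036)
snap('wrist','pics/w3.png');snap('top','pics/top3.png')
a=cv2.imread('pics/w3.png');b=cv2.convertScaleAbs(cv2.imread('pics/top3.png')[105:215,205:345],alpha=1.5)
b=cv2.resize(b,(500,393),interpolation=cv2.INTER_CUBIC);a=cv2.resize(a,(300,225));o=np.zeros((400,800,3),np.uint8);o[:225,:300]=a;o[:393,300:]=b
cv2.imwrite('pics/m3.png',o)"
```

```text
time: 12.3
ee_pos: [0.4573, 0.011, 0.1035]
eef_rot: [-0.018, 1.0, -0.0, -0.012]
ft_force: [-0.1, -0.6, -0.6]
width: 0.0312
t 12.3 pos [0.4573 0.011  0.1035] yaw 0.0352 F [-0.1 -0.6 -0.6] w 0.031 | cm [0.28 0.22 6.15] turn -0.001
```

View pics/m3.png

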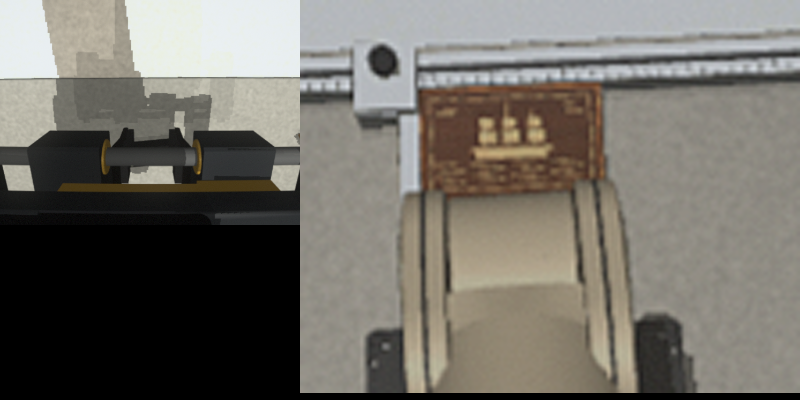

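The block looks seated and square against fence and stop. The bar is hidden under the arm but undisturbed. Descend behind it and push.

```bash
python3 -m jog '[[0.3,0.2,1.5,0,0.65],[0,0,1.5,0,0.65],[0,0,1.5,0,0.65],[0,0,1.4,0,0.65],[0,0,0.2,0,0.65],[0,0,0,0,0.65],[-0.8,0,0,0,0.65],[-0.8,0,0,0,0.65],[-0.8,0,0,0,0.65],[-0.8,0,0,0,0.65]]'
python3 -c "
from h import *
to(.575,.013,.042,.036)"
```

```text
time: 13.4
ee_pos: [0.4889, 0.0149, 0.0429]
eef_rot: [-0.018, 1.0, 0.001, -0.009]
ft_force: [-1.3, -0.6, 0.7]
width: 0.031
t 13.4 pos [0.4889 0.0149 0.0429] yaw 0.0359 F [-1.3 -0.6  0.7] w 0.031 | cm [-8.59 -0.5  -0.07] turn -0.0
```

```bash
python3 -m jog '[[-0.8,0,0,0,0.65],[-0.8,0,0,0,0.65],[-0.8,0,0,0,0.65],[-0.8,0,0,0,0.65],[-0.8,0,0,0,0.65],[-0.8,0,0,0,0.65],[-0.8,0,0,0,0.65],[-0.8,0,0,0,0.65],[-0.6,0,0,0,0.65],[0,0,0,0,0.65]]'
python3 -c "
from h import *
to(.580,.013,.042,.036)"
```

```text
time: 14.4
ee_pos: [0.5666, 0.0177, 0.0414]
eef_rot: [-0.018, 1.0, 0.0, -0.009]
ft_force: [-1.1, 0.2, -0.4]
width: 0.0305
t 14.4 pos [0.5666 0.0177 0.0414] yaw 0.0362 F [-1.1  0.2 -0.4] w 0.03 | cm [-1.32 -0.51 -0.09] turn 0.0
```

```bash
python3 -m jog '[[-0.4,0,-0.1,0,0.65],[-0.4,0,0,0,0.65],[-0.4,0,0,0,0.65],[-0.4,0,0,0,0.65],[-0.4,0,0,0,0.65],[-0.4,0,0,0,0.65],[0,0,0,0,0.65],[0,0,0,0,0.65],[0,0,0,0,0.65],[0,0,0,0,0.65]]'
python3 -c "
from h import *
to(.580,.013,.042,.036)"
```

```text
time: 15.4
ee_pos: [0.5806, 0.0181, 0.04]
eef_rot: [-0.018, 1.0, 0.001, -0.023]
ft_force: [-2.3, 0.4, 0.9]
width: 0.0305
t 15.4 pos [0.5806 0.0181 0.04  ] yaw 0.0359 F [-2.3  0.4  0.9] w 0.031 | cm [ 0.08 -0.5  -0.2 ] turn -0.0
```

The push stalled at x=0.5806, as predicted for full contact. Back off, lift, and clear the view.

```bash
python3 -m jog '[[1,0,0,0,0.65],[1.5,0,0,0,0.65],[0.5,0,-3,0,0.65],[0,0,-4,0,0.65],[0,-4,-3,0,0.65],[0,-4.8,-2,0,0.65],[0,-4.8,0,0,0.65],[0,-4.8,0,0,0.65],[0,-4.8,0,0,0.65],[0,-4.8,0,0,0.65]]'
python3 -c "
from h import *
to(.580,.013,.042,.036)
snap('top','pics/top4.png')
b=cv2.convertScaleAbs(cv2.imread('pics/top4.png')[110:200,215:350],alpha=1.5)
cv2.imwrite('pics/c4.png',cv2.resize(b,None,fx=5.9,fy=5.9,interpolation=cv2.INTER_CUBIC))"
```

```text
time: 16.4
ee_pos: [0.5652, -0.2627, 0.1661]
eef_rot: [-0.026, 0.999, 0.002, -0.02]
ft_force: [0.6, -0.4, 0.2]
width: 0.0305
t 16.4 pos [ 0.5652 -0.2627  0.1661] yaw 0.0525 F [ 0.6 -0.4  0.2] w 0.031 | cm [-3.42 27.38 12.45] turn 0.017
```

View pics/c4.png

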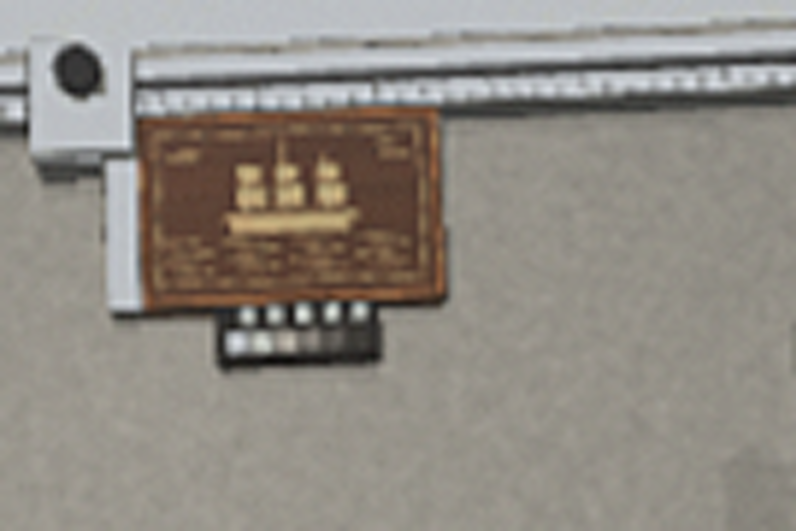

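The picture shows the block's far edge (139,117)–(439,107) on the fence and its left edge on the stop arm with no gap. The bar is on the near side, at (221–379, ~360). A quick numeric check comes before handing in.

```bash
python3 - <<'E'
from h import *
c=load('pics/top4.png')
W=lambda u,v,z: w(c,215+(u+.5)/5.9-.5,110+(v+.5)/5.9-.5,z)[:2]
B=np.array([W(*p,.035) for p in[(139,117),(439,107),(447,298),(145,306)]])
N=np.array([W(*p,.034) for p in[(221,362),(379,353)]])
A=np.array([W(108,160,.0355),W(110,312,.0355)])
y=B[0]+B[3]-B[1]-B[2];y/=np.linalg.norm(y);x=np.array([y[1],-y[0]])
print('centre',B.mean(0),'yaw',np.arctan2(-y[0],y[1]),'bar yaw',np.arctan2(-(N[0]-N[1])[0],(N[0]-N[1])[1]))
print('bar near side in block',(N-B.mean(0))@x,(N-B.mean(0))@y,'expect -.066')
print('arm left face in block y',(A-B.mean(0))@y,'expect .079')
# bystanders: change between first and last picture
a=load('pics/top0.png')
for n,(u,v) in dict(dish=(370,221),rest=(187,215),jar=(462,194),spat=(86,223)).items():
    d=cv2.absdiff(a["pixels"][v-16:v+17,u-16:u+17],c["pixels"][v-16:v+17,u-16:u+17]);print(n,d.mean().round(2),d.max())
E
```

```text
centre [0.65625133 0.02156397] yaw 0.027834667851398157 bar yaw 0.05517624560774581
bar near side in block [-0.0671021  -0.06525823] [ 0.03239347 -0.03502805] expect -.066
arm left face in block y [0.07872097 0.07912345] expect .079
dish 18.06 62
rest 6.82 12
jar 6.43 66
spat 7.89 12
```

```bash
python3 -c "
from h import *
r.close_job();to(.5,0,.2)"
```

```text
the job is handed in; nothing more can be done
the job is handed in; nothing more can be done
```

The block is against the fence and the stop, and the scale bar is flush against its near long side. I handed the job in at about 16.5 s; it reports no verdict. I did it all by pushing: the block to the fence with the open fingers, then left to the stop with the closed fingers, then the bar up to the block. Each of the three pushes stopped short of its commanded travel at about the expected place, as it would against a solid contact.

Last checks, made on one top picture:

| Check | Measured | Expected |
|---|---|---|
| Block angle | 0.028 rad | board about 0.036 rad |
| Far face of the stop arm from block centre, along the block | 78.7–79.1 mm | 79 mm |
| Bar's near side from block centre | 65.3–67.1 mm | 66 mm |
| Bar's offset along the block | about 1 mm off centre | within 33 mm |

- **Bar angle:** the picture gives about 0.027 rad between bar and block, inside the 0.05 limit. The reading is only good to about 0.015 rad.
- **Bystanders:** the picture check was inconclusive for the dish and the jar, because their image patches changed. I put that down to the arm or its shadow over that side. The patches at the rest and the spatula changed little, and no planned move brought the fingers near any of the four.

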